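# Open the sprung lid of a cuvette holder

## Task

Open the wider of the two cuvette holders, the one for two cuvettes, ready for loading: with a fingertip press down the release tab at its front so that its lid springs ajar, then push the lid back until it is fully open against its stop. Leave the narrower holder shut and do not press its tab, and do not pick up or shift anything else.

Things in the scene. Friction and masses are not known exactly. Their poses are not given: they have to be found in the camera images.
- wide: the wider cuvette holder, to be opened: a white box fixed to the worktop, 110 mm deep (x), 150 mm wide (y) and 50 mm high, with a grey lid that has two round bosses side by side. Origin: centre of its underside; its x axis points from the tab (front) to the hinge (back), y to its left, z up
- wide_tab_pad (a point): centre of the top of the wide holder's release tab: a level grey tongue 32 mm long (holder x) and 40 mm wide that sticks out at the middle of the front; when up it lies 99 mm in front of the holder's origin and 33 mm above the worktop. A steel hook blade 20 mm wide stands behind it, its front face 27 mm behind this point, up to 62 mm above the worktop. Pressed down, the tab rocks with about 2 to 5 N and meets a hard stop 9 mm lower; it springs back when let go
- wide_tab (a joint): rocking angle of the wide holder's tab: 0 up, 0.28 rad fully pressed; the hook lets go of the lid at about 0.2 rad
- wide_hinge (a point): middle of the lid's hinge line on the wide holder, which runs along the holder's y at the back: 55 mm behind the holder's origin and 54 mm above the worktop
- wide_lid_edge (a point): middle of the lid's front edge (it moves with the lid), 119 mm from the hinge line; the lid is a plate 8 mm thick and 150 mm wide, its closed top 58 mm above the worktop (bosses 3 mm more)
- wide_lid (a joint): opening angle of the wide holder's lid: 0 fully down; latched, it rests at about 0.02 (the play of the hook); a spring lifts it to about 0.8 rad (46 degrees) in about half a second once the tab is pressed; beyond that it is pushed by hand, swinging back to a stop at 1.9 rad (109 degrees). A damped friction hinge (under 1.5 N at the edge when moved slowly) keeps it wherever it is left above 0.8 rad
- narrow: the narrower cuvette holder, to be left shut: same build, depth and height, but 85 mm wide and with one round boss on its lid. Origin and axes as for the wide one. The two holders may stand either way round, left or right
- narrow_tab (a joint): rocking angle of the narrow holder's tab, 0 up, 0.28 fully pressed
- narrow_lid (a joint): opening angle of the narrow holder's lid, about 0.02 when shut and latched
- weight: bystander: brass weight, 21 mm across, 32 mm high, loose, between the holders; origin at the centre of its underside
- tissue: bystander: yellow tissue booklet, 68 x 100 x 8 mm, loose, lying flat behind the weight
- marker: bystander: black-and-white marker pen, 130 mm long, 17 mm high, loose, lying near the front edge to the left
- block: bystander: glass test piece in a small case, 26 x 44 x 14 mm, loose, at the right
- dish: bystander: glass petri dish, 64 mm across, 14 mm high, loose, at the left
- flask: bystander: small conical flask of pink solution, 51 mm across, 76 mm high, loose, behind the holders
Not all that is in view belongs to the job. What is shaped like the narrow but purple or red is not meant.

How it is judged:
By the outcome, as a careful person would: the job done as asked, in the order asked, and still so for the second after the job is handed in, with the robot touching nothing.
It also fails if it takes over 40 s, if anything falls off the work surface, if the arm or the gripper's body presses on something with over 40 N, if the wrist force passes 120 N, or if a joint passes its speed limit or range.

## Robot

A 6-joint arm with a two-finger parallel gripper is mounted at the origin on a cart in front of the work surface, level with it; the furniture and walls round the work are solid. World frame = base frame: x ahead of the robot, y to its left, z up, the work surface at z = 0. Lengths are in m, angles in rad, forces in N, time in s.
With the tool pointing down it reaches from about 0.35 to 0.975 m from the base axis. Payload 4.9 kg.
Tool frame: the origin (TCP) lies at the very end of the fingers, on their centre line; the grasp point (between the pads) lies 19 mm behind it; z points along the fingers, y is the direction in which the jaws open and shut (so a half turn about z gives the same grasp; the last joint's range is limited). The gripper opens to 85 mm and grips with 20 to 120 N. Pads are 22 mm wide; open, the fingers measure 114 mm over their backs; the gripper's body (76 mm by 85 mm) begins 54 mm behind the grasp point. The pads swing forward as they close: fully open they stand 13 mm farther back than shut.
Start: joints at [-1.247, 0.053, 1.613, -0, 1.476, -0.119], TCP at [0.268, -0.565, 0.231] pointing down, gripper open.
Joint ranges: [-3.01, 3.01], [-1.01, 2.22], [0.06, 2.58], [-1.02, 4.17], [0.09, 2.62], [-3.14, 3.14]. Speed limits (rad/s): [2.57, 2.57, 3.14, 3.14, 3.14, 3.14].

## Interface

Orientations are given as a unit quaternion [w, x, y, z].
In Python, from plant import monitor, eyes, manip gives the robot as it stands.
- The arm moves only by the tool step_arm, never from a script. Its argument "motion" is a list of rows, each a list of 7 numbers: the shift along the world's x, y, z scaled (see below), then the turn, a rotation vector about the world's x, y, z scaled (see below), then the closure in counts, from 0 (fully open) to 255 (shut). In form: [[x, y, z, ax, ay, az, grip], ...]. A call has 1 to 10 rows; each row is the pose to reach, as a shift and turn from the pose commanded when the call began; what a row does not reach only later rows make up. The controller multiplies each number of a shift by 0.5 m and each number of a turn by 1.5 rad. A row lasts 1/10 s, in which the tool goes at most 50 mm and 8.59 degrees, less where a joint would pass 70% of its speed; a pose out of reach is approached as far as the arm can. A call with a number of a shift or a turn outside -1 to 1 is refused whole. A call with a gripper value outside its range is refused whole. The fingers move at their own pace and stop on an object; the grip force is fixed at half the most. Time passes only in rows, so rows that repeat a pose let the fingers close. It gives the time, the measured TCP pose, the force and the opening at its end, in the units of the state.
- monitor.state(): the state, without advancing time (a new reading comes with each control period).
- eyes.grab_frame(name): name is "scene" or "top"; returns a dict with "pixels" (400x640x3 uint8, red, green, blue), "mtx" (3x3 intrinsics, pixels), "rvec" (rotation vector, rad) and "tvec" (3), from world to camera coordinates, as OpenCV has them. Camera axes: x right, y down, z forward; pixel columns grow to the right and rows downward; lengths in m; the calibration is good to about 2 mm. A picture is of the moment at which its call begins. There is no depth.
- manip.job_done(): hands the job in, once; it reports no verdict.
Trained networks look in the newest picture that a camera, given by its name, has taken for a name from the list of things; names that differ only in an ending like _2 or _b are one class to them, and where a whole thing is asked for, a point or a joint stands for the part that bears it (a point fixed in the world has none). Each returns a list of dicts, best first, with "p" (0 to 1); they miss things now and then, are a little off and sometimes report something else, mostly with a low value. They report only what shows in the picture. A call takes as long as a camera call. They do not tell look-alikes from the thing itself.
- eyes.look_for(name, camera): "box" ([centre column, centre row, width, height] in pixels, round what is visible of it).
- eyes.pinpoint(name, camera): "uv" ([column, row] in pixels: a listed point, or the origin of a listed thing).
The state is a dict: "time": time; "joint_pos": joint angles; "joint_vel": joint speeds; "joint_efforts": joint torques, N m; "tool_pos": TCP position; "tool_rot": TCP orientation; "contact_force": force on the tool from outside, world axes, zero at the start; "ft_torque": the same for the moment, N m; "gripper_width": opening from 0.0 (shut) to 1.0 (fully open).
Only numpy, scipy, OpenCV 4.12 (cv2) and the standard library are available. Lean on these libraries where they do the work, as an engineer would, in place of code of your own. Each camera call takes 0.05 s, during which the arm holds its last target.

## Working session

There is one attempt and no reset: what is moved stays moved. The work goes in short steps, Python scripts to look and compute and a tool call to move; the robot and the scene stay as the last step left them, time stands still between calls to the robot, and variables do not carry over. Pictures are saved under pics/ and viewed, and the job is handed in when it is done.

Besides the shell and the picture viewer there is one more tool, called after ">>>" as a command line: name --pt "numbers of a row" for each row, then --argument value for the rest. step_arm: Moves the arm, as the interface text tells. Its arguments: {"type":"object","properties":{"motion":{"type":"array","items":{"type":"array","items":{"type":"number"}}}},"required":["motion"]}

```bash
mkdir -p pics; ls; cat > h.py <<'E'
import numpy as np, cv2
from plant import monitor, eyes, manip
def proj(f,P):
    return cv2.projectPoints(np.array(P,float).reshape(-1,3),np.array(f['rvec'],float),np.array(f['tvec'],float),np.array(f['mtx'],float),None)[0].reshape(-1,2)
def ray(f,uv):
    R=cv2.Rodrigues(np.array(f['rvec'],float))[0];t=np.array(f['tvec'],float).ravel()
    d=R.T@np.linalg.inv(np.array(f['mtx']))@np.array([uv[0],uv[1],1.]);return -R.T@t,d
def atz(f,uv,z):
    c,d=ray(f,uv);return c+d*(z-c[2])/d[2]
def tri(fa,ua,fb,ub):
    c1,d1=ray(fa,ua);c2,d2=ray(fb,ub)
    s=np.linalg.lstsq(np.c_[d1,-d2],c2-c1,rcond=None)[0]
    a=c1+d1*s[0];b=c2+d2*s[1];return (a+b)/2,np.linalg.norm(a-b)
def save(f,n): cv2.imwrite('pics/'+n,cv2.cvtColor(f['pixels'],cv2.COLOR_RGB2BGR))
E
python3 - <<'E'
from h import *
F={c:eyes.grab_frame(c) for c in('scene','top')}
for c in F: save(F[c],c+'0.png')
np.set_printoptions(precision=3,suppress=True)
import pickle;pickle.dump(F,open('F0.pkl','wb'))
for n in ['wide','wide_tab_pad','wide_hinge','wide_lid_edge','narrow']:
    r={c:eyes.pinpoint(n,c) for c in F}
    for c in F: print(n,c,[(np.round(d['uv'],1).tolist(),round(d['p'],2)) for d in r[c]])
    if r['scene'] and r['top']: print(*tri(F['scene'],r['scene'][0]['uv'],F['top'],r['top'][0]['uv']))
s=monitor.state();print(s)
E
```

```text
pics
wide scene [([349.7, 176.3], 0.76), ([292.9, 158.6], 0.31)]
wide top [([366.4, 207.6], 0.84), ([270.3, 198.6], 0.41)]
[ 0.532 -0.148  0.013] 0.003168637372840094
wide_tab_pad scene [([376.2, 181.5], 0.44)]
wide_tab_pad top [([375.8, 240.1], 0.77)]
[ 0.441 -0.171  0.027] 0.0017399380966934747
wide_hinge scene [([333.2, 166.8], 0.91), ([291.5, 156.7], 0.73)]
wide_hinge top [([361.3, 181.4], 0.85), ([312.3, 214.6], 0.48)]
[ 0.6   -0.134  0.029] 0.017006658686591593
wide_lid_edge scene [([368.2, 172.7], 0.83)]
wide_lid_edge top [([375.3, 228.3], 0.94)]
[ 0.472 -0.166  0.052] 0.0004534183936471803
narrow scene [([224.5, 246.5], 0.84), ([285.8, 228.1], 0.77), ([336.7, 126.2], 0.63)]
narrow top [([431.4, 146.0], 0.95), ([209.3, 159.8], 0.85), ([268.8, 195.6], 0.72), ([450.6, 231.1], 0.57)]
[ 1.009 -0.283 -0.687] 0.5604453480975857
{'time': 0.6, 'joint_pos': array([-1.247,  0.053,  1.613,  0.   ,  1.476, -0.119]), 'joint_vel': array([-0.002, -0.001, -0.002,  0.   ,  0.001, -0.002]), 'joint_efforts': array([ -0.001, -39.342, -37.023,  -0.   ,   0.001,  -0.   ]), 'tool_pos': array([ 0.268, -0.565,  0.231]), 'tool_rot': array([0.   , 0.976, 0.22 , 0.   ]), 'contact_force': array([-0.926,  0.409, -0.914]), 'ft_torque': array([ 0.011, -0.017,  0.027]), 'gripper_width': 1.0037191343513518}
```

View pics/scene0.png

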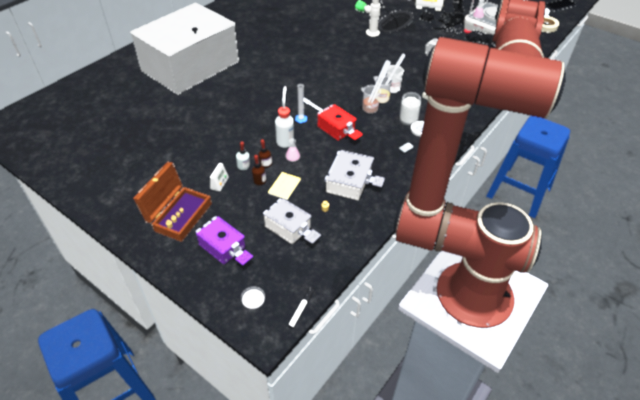

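View pics/top0.png

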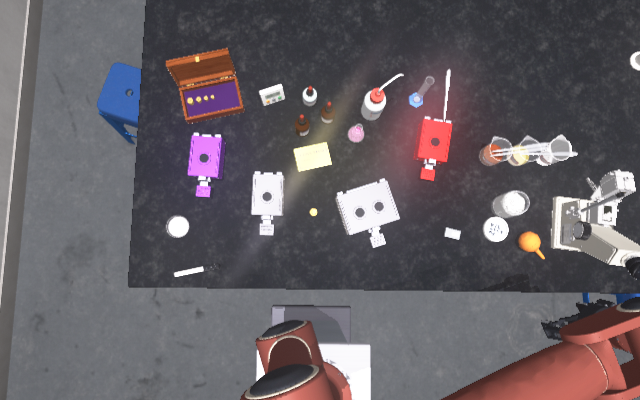

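```bash
python3 - <<'E'
import pickle,cv2,numpy as np
F=pickle.load(open('F0.pkl','rb'))
a=cv2.resize(F['top']['pixels'][140:290,230:470],(800,500),interpolation=cv2.INTER_CUBIC)
cv2.imwrite('pics/crop_top.png',a[:,:,::-1])
a=cv2.resize(F['scene']['pixels'][110:290,200:460],(800,554),interpolation=cv2.INTER_CUBIC)
cv2.imwrite('pics/crop_scene.png',a[:,:,::-1])
E
```

```text
(no output)
```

View pics/crop_top.png

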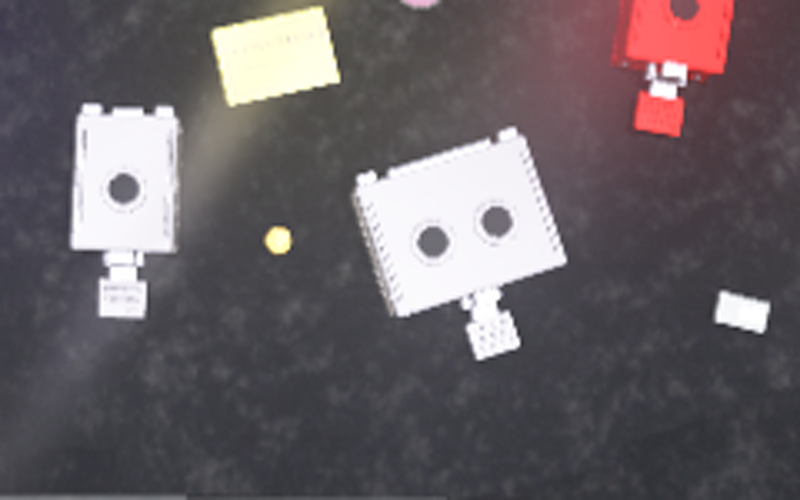

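View pics/crop_scene.png

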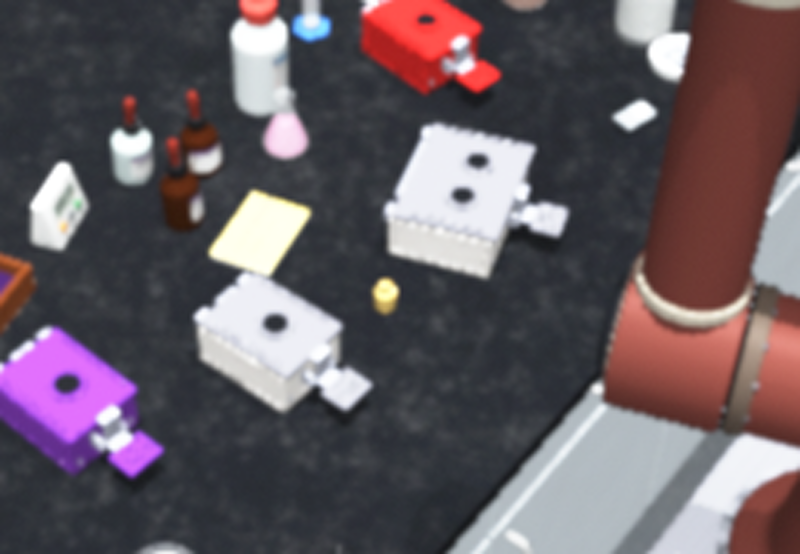

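The pictures show these candidates (top px): a white holder with two bosses at (367,207), a white one with one boss at (267,195), a purple one at (205,158) and a red one at (434,140). I choose (367,207): it's the white one with two bosses, and its tab is at about (377,240). The close crop confirms this.

```bash
python3 - <<'E'
from h import *
import pickle
from scipy.optimize import least_squares
F=pickle.load(open('F0.pkl','rb'))
T=lambda u,v:(230+u*.3,140+v*.3)
S=lambda u,v:(200+u*260/800,110+v*180/554)
# lid corners, pad corners
L={'HL':(.055,.075,.058),'HR':(.055,-.075,.058),'FL':(-.064,.075,.058),'FR':(-.064,-.075,.058),'P':(-.099,0,.033)}
ot={'HL':T(357,187),'HR':T(522,140),'FL':T(400,316),'FR':T(566,262),'P':T(494,336)}
os={'HL':S(428,127),'HR':S(534,145),'FL':S(389,208),'FR':S(495,226),'P':S(546,218)}
# scene view: left of image = holder left(+y)?
os={'HL':S(389,211),'HR':S(428,125),'FL':S(497,228),'FR':S(536,146),'P':S(546,218)}
def W(p,k):
    x,y,a=p;c,s=np.cos(a),np.sin(a);q=L[k];return [x+c*q[0]-s*q[1],y+s*q[0]+c*q[1],q[2]]
def res(p,which):
    r=[]
    for f,o in which:
        for k in o: r+=list(proj(F[f],W(p,k))[0]-o[k])
    return np.array(r)
np.set_printoptions(precision=4,suppress=True)
for w in ([('top',ot)],[('scene',os)],[('top',ot),('scene',os)]):
    s=least_squares(res,[.53,-.148,.1],args=(w,));print(s.x,np.array(W(s.x,'P')),res(s.x,w).reshape(-1,2).round(1).tolist())
print(atz(F['top'],(375.8,240.1),.033),atz(F['scene'],(376.2,181.5),.033))
for k in ot: print(k,*tri(F['top'],ot[k],F['scene'],os[k]))
E
```

```text
[ 0.5327 -0.1452  0.3229] [ 0.4388 -0.1766  0.033 ] [[-0.7, -0.5], [0.5, -2.3], [-0.3, 1.6], [1.0, 1.4], [-0.4, -0.3]]
[ 0.5334 -0.1435  0.3357] [ 0.4399 -0.1761  0.033 ] [[-0.5, 0.0], [0.5, -1.7], [0.3, 3.2], [-0.5, -0.7], [0.2, -1.3]]
[ 0.533  -0.1446  0.3273] [ 0.4393 -0.1764  0.033 ] [[-1.0, -0.5], [0.2, -2.5], [-0.4, 1.5], [0.8, 1.1], [-0.4, -0.5], [-0.4, -0.3], [1.0, -1.9], [0.3, 3.2], [-0.1, -0.7], [0.4, -1.3]]
[ 0.4399 -0.1709  0.033 ] [ 0.4387 -0.1656  0.033 ]
HL [ 0.5607 -0.0586  0.0548] 0.0012713264768124829
HR [ 0.6068 -0.1966  0.0512] 0.008325983057499771
FL [ 0.4515 -0.0943  0.0702] 0.0011204935838619548
FR [ 0.4981 -0.2358  0.0546] 0.004373681273750334
P [ 0.4395 -0.1781  0.0256] 0.0029347429130728605
```

>>> step_arm --pt "0.034 0.078 0 0.003 -0.01 -0.008 255" --pt "0.067 0.155 0 0.006 -0.019 -0.016 255" --pt "0.1 0.233 0 0.01 -0.028 -0.024 255" --pt "0.134 0.31 0 0.013 -0.038 -0.032 255" --pt "0.167 0.388 0 0.016 -0.047 -0.04 255" --pt "0.2 0.466 0 0.019 -0.057 -0.048 255" --pt "0.234 0.543 0 0.022 -0.066 -0.055 255" --pt "0.267 0.62 0 0.026 -0.076 -0.063 255" --pt "0.3 0.7 0 0.029 -0.085 -0.071 255" --pt "0.334 0.776 0 0.032 -0.095 -0.079 255"

```text
time: 1.6
tool_pos: [0.4352, -0.1751, 0.2317]
tool_rot: [-0.007, 0.984, 0.161, 0.075]
contact_force: [1.4, -0.2, -0.7]
gripper_width: -0.001
```

>>> step_arm --pt "0 0 -0.06 0 0 0 255" --pt "0 0 -0.12 0 0 0 255" --pt "0 0 -0.18 0 0 0 255" --pt "0 0 -0.24 0 0 0 255" --pt "0 0 -0.3 0 0 0 255" --pt "0 0 -0.34 0 0 0 255" --pt "0 0 -0.34 0 0 0 255" --pt "0 0 -0.34 0 0 0 255"

```text
time: 2.4
tool_pos: [0.4349, -0.1768, 0.0617]
tool_rot: [-0.008, 0.984, 0.161, 0.075]
contact_force: [0.6, -1.1, -0.1]
gripper_width: -0.003
```

```bash
python3 - <<'E'
from h import *
np.set_printoptions(precision=4,suppress=True)
s=monitor.state();print(s['time'],s['tool_pos'],s['tool_rot'],s['contact_force'],s['gripper_width'])
F={c:eyes.grab_frame(c) for c in('scene','top')}
out=[]
for c in F:
    u=proj(F[c],s['tool_pos'])[0];q=proj(F[c],[.4395,-.1765,.033])[0];print(c,u,q)
    im=F[c]['pixels'][:,:,::-1].copy()
    cx,cy=int(u[0]),int(u[1]); a=im[cy-45:cy+45,cx-60:cx+60]
    a=cv2.resize(a,(720,540),interpolation=cv2.INTER_CUBIC)
    for p,k in((u,(0,0,255)),(q,(0,255,0))): cv2.circle(a,(int((p[0]-cx+60)*6),int((p[1]-cy+45)*6)),4,k,-1)
    cv2.imwrite(f'pics/pre_{c}.png',a)
E
```

```text
2.4 [ 0.4349 -0.1768  0.0617] [-0.0078  0.9841  0.1608  0.0747] [ 0.5975 -1.085  -0.0582] -0.0029457643465050994
scene [379.9147 173.8297] [377.8414 179.5426]
top [379.6377 241.5916] [377.7867 240.2681]
```

View pics/pre_scene.png

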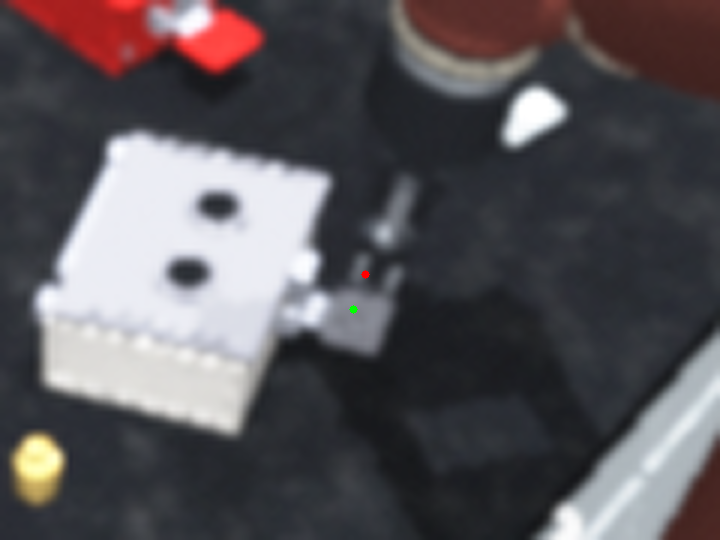

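View pics/pre_top.png

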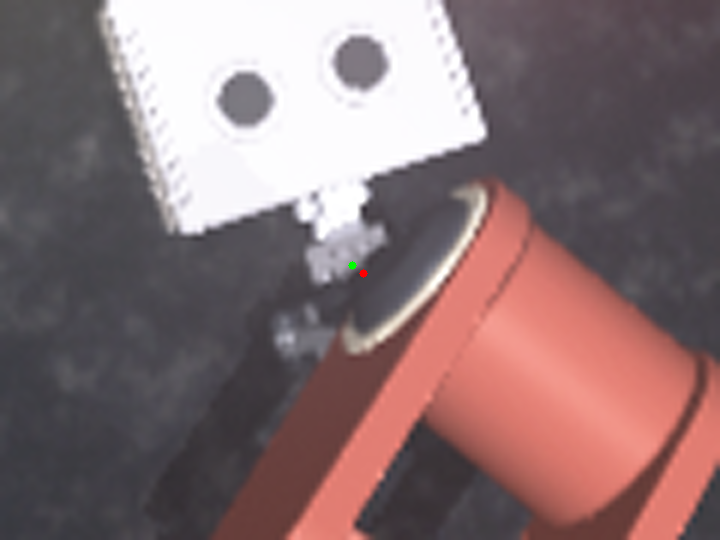

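The scene view shows the shut fingertips (crop 380,270) hovering over the wide tab's front half, with the tab at (353,310) and the gripper clear of the lid. Next I press.

>>> step_arm --pt "0 0 -0.02 0 0 0 255" --pt "0 0 -0.04 0 0 0 255" --pt "0 0 -0.05 0 0 0 255" --pt "0 0 -0.056 0 0 0 255" --pt "0 0 -0.06 0 0 0 255" --pt "0 0 -0.064 0 0 0 255" --pt "0 0 -0.064 0 0 0 255"

```text
time: 3.2
tool_pos: [0.4348, -0.1767, 0.0292]
tool_rot: [-0.008, 0.984, 0.161, 0.075]
contact_force: [0.2, 1.0, 0.6]
gripper_width: 0.004
```

>>> step_arm --pt "0 0 -0.004 0 0 0 255" --pt "0 0 -0.008 0 0 0 255" --pt "0 0 -0.01 0 0 0 255" --pt "0 0 -0.01 0 0 0 255"

```text
time: 3.6
tool_pos: [0.4353, -0.1768, 0.0246]
tool_rot: [-0.008, 0.984, 0.161, 0.075]
contact_force: [0.3, 2.6, 3.5]
gripper_width: 0.001
```

```bash
cat > look.py <<'E'
from h import *
import sys
np.set_printoptions(precision=4,suppress=True)
s=monitor.state();print(s['time'],s['tool_pos'],s['contact_force'],s['gripper_width'])
out=[]
for c in ('scene','top'):
    f=eyes.grab_frame(c);u=proj(f,[.5,-.16,.08])[0];cx,cy=map(int,u)
    out.append(cv2.resize(f['pixels'][cy-55:cy+55,cx-40:cx+40,::-1],(400,550),interpolation=cv2.INTER_CUBIC))
    print(c,'crop origin',cx-40,cy-55,'x5',[(np.round(d['uv'],1).tolist(),round(d['p'],2)) for d in eyes.pinpoint('wide_lid_edge',c)])
cv2.imwrite('pics/'+sys.argv[1],np.hstack(out))
E
python3 look.py press.png
```

```text
3.6 [ 0.4353 -0.1768  0.0246] [0.3314 2.6179 3.4655] 0.0008072643228576913
scene crop origin 320 108 x5 [([357.7, 150.2], 0.67)]
top crop origin 334 162 x5 [([379.1, 212.3], 0.88)]
```

View pics/press.png

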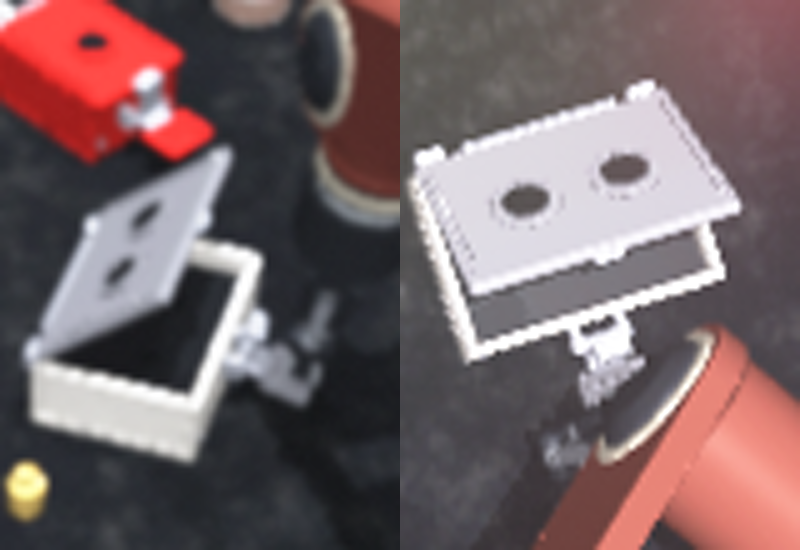

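The picture shows the lid ajar, with its edge at top px (379,212), and the tab pressed. Next I raise the tip and move it in front of the lid edge, offset 30 mm to the left of the catch.

>>> step_arm --pt "0 0 0.04 0 0 0 255" --pt "0 0 0.09 0 0 0 255" --pt "0 0 0.14 0 0 0 255" --pt "0 0 0.18 0 0 0 255" --pt "0 0 0.195 0 0 0 255" --pt "0.02 0.03 0.195 0 0 0 255" --pt "0.04 0.06 0.195 0 0 0 255" --pt "0.063 0.083 0.195 0 0 0 255" --pt "0.063 0.083 0.195 0 0 0 255"

```text
time: 4.7
tool_pos: [0.4662, -0.1341, 0.1206]
tool_rot: [-0.008, 0.984, 0.162, 0.074]
contact_force: [-0.4, 0.6, -0.3]
gripper_width: -0.002
```

```bash
python3 look.py pre2.png
```

```text
4.7 [ 0.4662 -0.1341  0.1206] [-0.3876  0.6213 -0.3201] -0.0021320347188849937
scene crop origin 320 108 x5 [([357.5, 148.5], 0.83)]
top crop origin 334 162 x5 [([376.4, 214.5], 0.66)]
```

View pics/pre2.png

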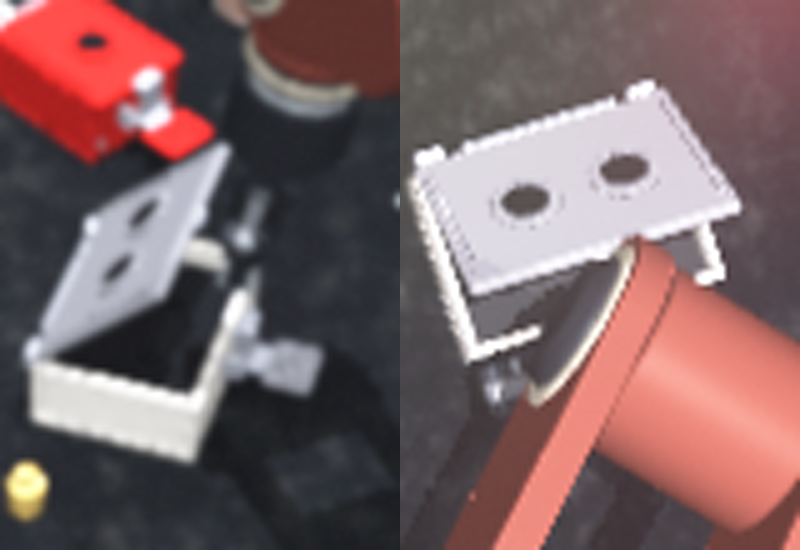

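>>> step_arm --pt "0.015 0.005 0 0 0 0 255" --pt "0.03 0.01 0 0 0 0 255" --pt "0.045 0.015 0 0 0 0 255" --pt "0.06 0.02 0 0 0 0 255" --pt "0.075 0.025 0.005 0 0 0 255" --pt "0.09 0.03 0.01 0 0 0 255" --pt "0.105 0.035 0.015 0 0 0 255" --pt "0.12 0.04 0.02 0 0 0 255" --pt "0.135 0.045 0.025 0 0 0 255" --pt "0.15 0.05 0.03 0 0 0 255"

```text
time: 5.9
tool_pos: [0.542, -0.1099, 0.137]
tool_rot: [-0.008, 0.984, 0.161, 0.075]
contact_force: [0.5, 0.7, -0.3]
gripper_width: 0.001
```

```bash
python3 look.py mid.png
```

```text
5.9 [ 0.542  -0.1099  0.137 ] [ 0.5417  0.7485 -0.2763] 0.0011369718656819069
scene crop origin 320 108 x5 [([343.3, 139.1], 0.62)]
top crop origin 334 162 x5 []
```

View pics/mid.png

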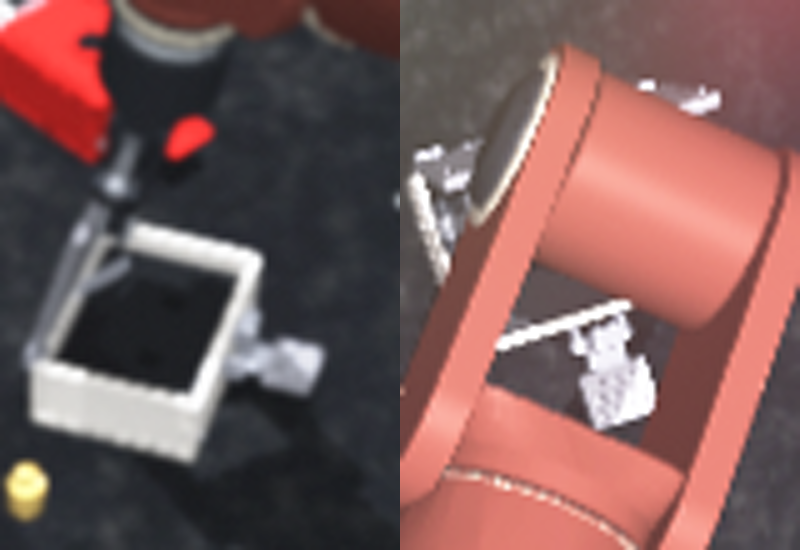

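The scene view shows the lid now close to upright, with its edge at (343,139), and the finger pushing its inside. I keep pushing.

>>> step_arm --pt "0.013 0.0045 0 0 0 0 255" --pt "0.026 0.009 0 0 0 0 255" --pt "0.039 0.0135 0 0 0 0 255" --pt "0.052 0.018 0 0 0 0 255" --pt "0.065 0.0225 0 0 0 0 255" --pt "0.076 0.026 0 0 0 0 255" --pt "0.084 0.0285 0 0 0 0 255" --pt "0.09 0.03 0 0 0 0 255" --pt "0.09 0.03 0 0 0 0 255"

```text
time: 7.0
tool_pos: [0.5867, -0.0951, 0.1369]
tool_rot: [-0.008, 0.984, 0.161, 0.075]
contact_force: [0.1, 0.1, 0.5]
gripper_width: -0.004
```

>>> step_arm --pt "0.005 0.002 0 0 0 0 255" --pt "0.01 0.0035 0 0 0 0 255" --pt "0.01 0.0035 0 0 0 0 255"

```text
time: 7.3
tool_pos: [0.5915, -0.0934, 0.1369]
tool_rot: [-0.008, 0.984, 0.161, 0.075]
contact_force: [0.4, 0.1, -0.6]
gripper_width: -0.002
```

```bash
python3 look.py late.png
```

```text
7.3 [ 0.5915 -0.0934  0.1369] [ 0.4066  0.1015 -0.5762] -0.0015133651094202236
scene crop origin 320 108 x5 [([324.8, 135.2], 0.96), ([282.3, 186.3], 0.69)]
top crop origin 334 162 x5 []
```

View pics/late.png

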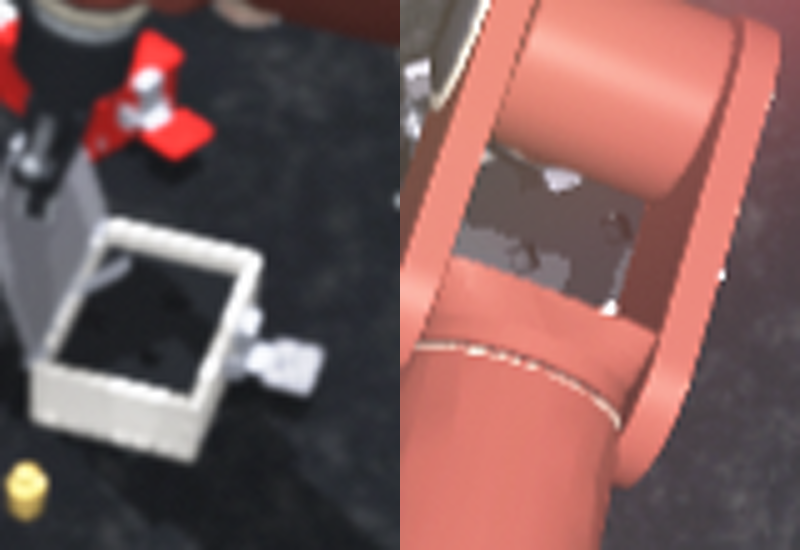

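>>> step_arm --pt "0.004 0.0014 0 0 0 0 255" --pt "0.008 0.0027 0 0 0 0 255" --pt "0.008 0.0027 0 0 0 0 255"

```text
time: 7.8
tool_pos: [0.5929, -0.093, 0.1365]
tool_rot: [-0.008, 0.984, 0.161, 0.071]
contact_force: [-11.6, -2.7, 5.2]
gripper_width: -0.003
```

>>> step_arm --pt "0.004 0.0014 0 0 0 0 255" --pt "0.008 0.0027 0 0 0 0 255" --pt "0.008 0.0027 0 0 0 0 255"

```text
time: 8.1
tool_pos: [0.5937, -0.0927, 0.1362]
tool_rot: [-0.007, 0.985, 0.162, 0.066]
contact_force: [-25.7, -6.6, 14.9]
gripper_width: 0.001
```

```bash
python3 look.py late2.png; python3 - <<'E'
from h import *
f=eyes.grab_frame('scene')
for a in (1.6,1.7,1.8,1.9,2.0):
    x=.055-.119*np.cos(a);z=.054+.119*np.sin(a);c,s=np.cos(.325),np.sin(.325)
    print(a,proj(f,[.533+c*x,-.145+s*x,z]).round(1))
E
```

```text
8.1 [ 0.5937 -0.0927  0.1362] [-25.6912  -6.5515  14.9315] 0.0006571346463181931
scene crop origin 320 108 x5 [([324.7, 136.3], 0.7), ([378.1, 178.3], 0.39)]
top crop origin 334 162 x5 []
1.6 [[333.4 136. ]]
1.7 [[329.8 135.4]]
1.8 [[326.3 135.1]]
1.9 [[322.8 135.1]]
2.0 [[319.5 135.4]]
```

The stop is felt: the force jumped to about 26 N while the tip moved only 1 mm. I back off toward the front, then go up.

>>> step_arm --pt "-0.02 -0.007 0 0 0 0 255" --pt "-0.05 -0.017 0 0 0 0 255" --pt "-0.09 -0.03 0 0 0 0 255" --pt "-0.13 -0.044 0.02 0 0 0 255" --pt "-0.17 -0.058 0.06 0 0 0 255" --pt "-0.2 -0.08 0.12 0 0 0 255" --pt "-0.22 -0.14 0.18 0 0 0 255" --pt "-0.24 -0.22 0.22 0 0 0 255" --pt "-0.26 -0.3 0.24 0 0 0 255" --pt "-0.28 -0.38 0.24 0 0 0 255"

```text
time: 9.35
tool_pos: [0.4598, -0.2829, 0.2601]
tool_rot: [-0.006, 0.984, 0.161, 0.077]
contact_force: [0.9, -0.3, -0.0]
gripper_width: 0.002
```

>>> step_arm --pt "-0.02 -0.08 0 0 0 0 255" --pt "-0.04 -0.16 0 0 0 0 255" --pt "-0.06 -0.24 0 0 0 0 255" --pt "-0.08 -0.32 0 0 0 0 255" --pt "-0.1 -0.4 0 0 0 0 255" --pt "-0.1 -0.4 0 0 0 0 255"

```text
time: 9.95
tool_pos: [0.4076, -0.4847, 0.2561]
tool_rot: [-0.007, 0.985, 0.159, 0.074]
contact_force: [-0.5, 0.2, -0.1]
gripper_width: 0.002
```

```bash
python3 look.py fin.png; python3 - <<'E'
from h import *
f={c:eyes.grab_frame(c) for c in('scene','top')}
for c in f: save(f[c],c+'_fin.png')
r={c:eyes.pinpoint('wide_lid_edge',c) for c in f}
if r['top'] and r['scene']:print(tri(f['scene'],r['scene'][0]['uv'],f['top'],r['top'][0]['uv']))
for a in (1.6,1.7,1.8,1.9,2.0):
    x=.055-.119*np.cos(a);z=.054+.119*np.sin(a);c,s=np.cos(.325),np.sin(.325)
    print(a,proj(f['scene'],[.533+c*x,-.145+s*x,z]).round(1),proj(f['top'],[.533+c*x,-.145+s*x,z]).round(1))
E
```

```text
9.95 [ 0.4076 -0.4847  0.2561] [-0.522   0.1733 -0.0529] 0.001900504186069479
scene crop origin 320 108 x5 [([321.7, 137.0], 0.97), ([282.1, 183.7], 0.24)]
top crop origin 334 162 x5 [([361.6, 167.4], 0.68)]
(array([ 0.62103398, -0.11703466,  0.15913687]), np.float64(0.004514548857882815))
1.6 [[333.4 136. ]] [[367.2 179.2]]
1.7 [[329.8 135.4]] [[365.7 174.9]]
1.8 [[326.3 135.1]] [[364.1 170.7]]
1.9 [[322.8 135.1]] [[362.5 166.8]]
2.0 [[319.5 135.4]] [[360.9 163.1]]
```

View pics/fin.png

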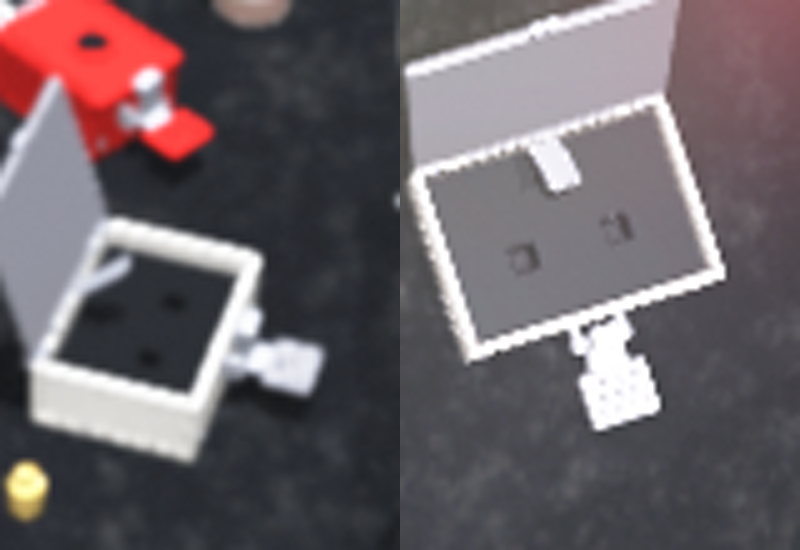

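View pics/top_fin.png

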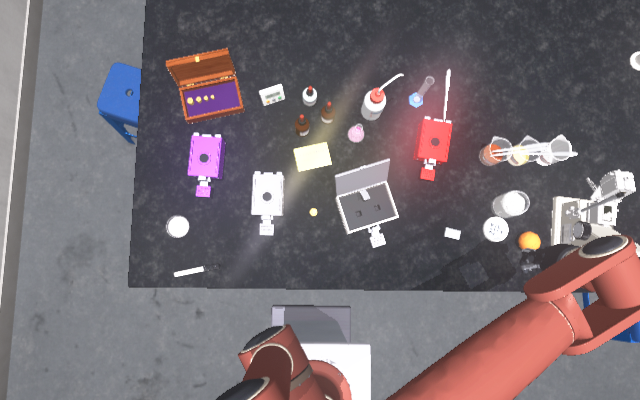

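The lid edge is at scene px (321.7,137.0) and top px (361.6,167.4), which matches the 1.9 rad prediction of (322.8,135.1) and (362.5,166.8). The narrow holder is shut and the bystanders haven't moved.

```bash
python3 -c "
from h import *
print(manip.job_done())"
```

```text
the job is handed in; nothing more can be done
None
```

The wide holder is open: I pressed its release tab with the shut fingertips, the lid sprang ajar, and I pushed it back to its stop. I then moved the arm clear and handed the job in at about 10 s of robot time.

- **Lid at its stop:** while pushing, the force jumped to about 30 N with the tip almost standing still. After I backed off, the lid edge was seen in both cameras within about 2 px of where it should be at 1.9 rad.
- **Tab:** it sprang back up when released.
- **Everything else:** in the last top picture the narrow holder is still shut and none of the loose items look moved. I checked those by eye only, not by measurement.
- **Disagreements:** the network's tab position was 5 to 11 mm off sideways from my fit to the holder's outline, so I used the fit. The last two-view measurement of the lid edge came out about 8 mm lower than the 1.9 rad prediction. The two sight lines missed each other by 4.5 mm, so I put this down to measurement error.

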